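# Hold the beam flap on its balance point for a dark reading

### The job

Get the little photometer bench ready for a dark reading: while the beam flap still lies over toward the lamp, slide the sample carriage by its post until it is fully home under the hood. Then swing the flap up by its bar to its balance point, where the plate stands upright across the beam, never letting it drop over toward the sample, and finish still gripping the bar and holding it steady there: nothing else keeps it up, so do not let go. Leave the things standing around the bench where they are.

Things in the scene. Friction and masses are not known exactly. Their poses are not given: they have to be found in the camera images.
- bench: Photometer bench, fixed: base plate 150 (x) x 400 (y) x 12 mm; origin centre of underside; x away from robot, y along the beam from lamp to hood. Beam line at x = 25 mm. Lamp housing (grey box 62 x 50 mm, top z = 100 mm) at y = -195 to -145, lens barrel to -132 mm; sample hood (grey arch 56 mm wide, open toward the lamp, roof z = 92 to 100 mm) at y = 150 to 198 mm.
- carriage (a joint): How far the sample carriage has been slid along the bench's +y toward the hood, m: 0 to 0.090; 0.090 is fully home against its end stop, with the sample tube under the hood's roof. It starts between 0 and 0.030. Runs stiffly (about 1.5 N plus 4 N per m/s) and stays where it is left.
- post_top (a point): Centre of the top of the carriage's post: upright dark steel pin, diameter 14 mm, top 100 mm and foot 22 mm above the worktop, on an arm on the robot's side of the bench (x = -40 mm of the bench). It moves with the carriage; the sample tube is fixed in the carriage on the beam line, 40 mm farther along +y.
- beam_flap (a joint): Angle of the flap, rad: 0 = plate upright, exactly its balance point; positive = leaning to the lamp (bench -y), negative = leaning to the sample hood. It turns freely, with hardly any friction, and from either side of 0 falls to a stop at +1.05 or -1.05. It starts lying on the lamp-side stop (+1.05).
- flap_hinge (a point): Point on the flap's hinge axis, 40 mm above the worktop, in line with point flap_grip. The hinge axis runs along the bench's x.
- flap_grip (a point): Where to grip the flap: on the centre line of the round bar at its free edge, 80 mm from the hinge axis. The bar (dark steel, diameter 12 mm, parallel to the hinge) sticks out 60 mm from the plate (60 mm wide, 5 mm thick) on the robot's side; this point is 35 mm from the plate, 25 mm from the bar's end. Flap and bar: about 150 g. The bar may turn between the fingers.
- weigh_boat: Bystander: square white weighing boat, 70 x 70 x 18 mm, origin at the centre of its underside.
- white_bottle: Bystander: small white bottle, 30 mm across, 61 mm high, origin at the centre of its underside.
- timer: Bystander: white timer with three buttons, 62 x 62 x 20 mm, origin at the centre of its underside.
- marker_blue: Bystander: capped marker pen lying down, 140 mm long, 13 mm thick, origin at the middle of its underside.

How it is judged:
By the outcome, as a careful person would: the job done as asked, in the order asked, and still so for the second after the job is handed in, while the arm keeps its last pose, push and grip.
It also fails if it takes over 51 s, if anything falls off the work surface, if the arm or the gripper's body presses on something with over 40 N, if the wrist force passes 120 N, or if a joint passes its speed limit or range.

### The arm

A 6-joint arm with a two-finger parallel gripper is mounted at the origin on a cart in front of the work surface, level with it; the furniture and walls round the work are solid. World frame = base frame: x ahead of the robot, y to its left, z up, the work surface at z = 0. Lengths are in m, angles in degrees, forces in N, time in s.
With the tool pointing down it reaches from about 0.275 to 0.75 m from the base axis. Payload 10.2 kg.
Tool frame: the origin (TCP) lies between the finger pads; the fingertips stand 17 mm ahead of it and the grasp point (between the pads) lies 2 mm behind it; y points along the fingers, z is the direction in which the jaws open and shut, and the axes are right-handed (so a half turn about y gives the same grasp; the last joint's range is limited). The gripper opens to 85 mm and grips with 20 to 120 N. Pads are 22 mm wide; open, the fingers measure 114 mm over their backs; the gripper's body (76 mm by 85 mm) begins 54 mm behind the grasp point. The pads swing forward as they close: fully open they stand 13 mm farther back than shut.
Start: joints at [-85.336, 17.928, 85.812, -0, 76.261, -12.8], TCP at [0.158, -0.501, 0.224] pointing down, gripper open.
Joint ranges: [-168.41, 168.41], [-55.51, 124.54], [10.69, 146.95], [-70.63, 250.63], [1, 178], [-165.06, 165.06]. Speed limits (degrees/s): [136.94, 136.94, 172.46, 180, 180, 180].

### API

Orientations are given as a 3x3 rotation matrix whose columns are the frame's x, y, z axes.
In Python, from workcell import arm, optics, job gives the robot as it stands.
- The arm moves only by the tool move_arm, never from a script. Its argument "steps" is a list of rows, each a list of 2 entries, a list of its own where there are three numbers: the shift along the world's x, y, z in units of 30 mm (1.0 is 30 mm), then the turn, a rotation vector about the world's x, y, z in units of 5 degrees (1.0 is 5 degrees). A call has 1 to 12 rows; each row is the pose to reach, as a shift and turn from the pose measured when the call began; what a row does not reach only later rows make up. A row lasts 1/12 s, in which the tool goes at most 41.7 mm and 7.16 degrees, less where a joint would pass 70% of its speed; a pose out of reach is approached as far as the arm can. A call with a gripper value outside its range is refused whole. "hand" is the finger opening in mm, from 0 to 85.4, set as the call begins (left out, the last holds). The fingers move at their own pace and stop on an object; "grip_force" is the grip in N (left out, the last holds). Time passes only in rows, so rows that repeat a pose let the fingers close. It gives the time, the measured TCP pose, the force and the opening at its end, in the units of the state.
- arm.read_state(): the state, without advancing time (a new reading comes with each control period).
- optics.grab_frame(name): name is "scene" or "top" or "wrist"; returns the picture (480x640x3 uint8, red, green, blue); there is no depth.
- optics.camera_model(name): a dict with "vertical_fov" (degrees; the focal length in pixels is half the picture's height over the tangent of half this angle, whatever the lens; pixels are square), "cx", "cy" (the principal point, pixels), "R" (3x3) and "t" (3): a world point X has camera coordinates R X + t; the wrist camera has in their place "tool_from_camera" (4x4, takes a point from camera to tool coordinates, whose origin is the TCP and whose axes are the tool frame's). Camera axes: x right, y down, z forward; pixel columns grow to the right and rows downward; lengths in m; the calibration is good to about 2 mm. The wrist camera is an equidistant fisheye: a pixel r from the principal point sees the ray r / f radians off the axis. A picture is of the moment at which its call begins: read the wrist's pose just before it. camera_model takes no time and is no camera call.
- job.job_done(): hands the job in, once; it reports no verdict.
The state is a dict: "t": time; "q": joint angles; "qd": joint speeds; "joint_torque": joint torques, N m; "tcp_pos": TCP position; "tcp_rot": TCP orientation; "contact_force": force on the tool from outside, world axes, zero at the start; "ft_torque": the same for the moment, N m; "opening": finger opening in m.
Only numpy, scipy, OpenCV 4.12 (cv2) and the standard library are available. Lean on these libraries where they do the work, as an engineer would, in place of code of your own. Each camera call takes 0.05 s, during which the arm holds its last target.

## Working session

There is one attempt and no reset: what is moved stays moved. The work goes in short steps, Python scripts to look and compute and a tool call to move; the robot and the scene stay as the last step left them, time stands still between calls to the robot, and variables do not carry over. Pictures are saved under pics/ and viewed, and the job is handed in when it is done.

Besides the shell and the picture viewer there is one more tool, called after ">>>" in YAML: its name, and indented under it one key for each argument. move_arm: Moves the arm, as the interface text tells. Its arguments: {"type":"object","properties":{"steps":{"type":"array"},"hand":{"type":"number"},"grip_force":{"type":"number"}},"required":["steps"]}

```bash
mkdir -p pics; ls
python3 - <<'E'
from workcell import arm, optics, job
import cv2, numpy as np
np.set_printoptions(precision=4,suppress=True)
s=arm.read_state(); print(s)
for n in("scene","top"):
    im=optics.grab_frame(n); cv2.imwrite(f"pics/{n}0.png",im[:,:,::-1]); print(n,optics.camera_model(n))
print(optics.camera_model("wrist"))
E
```

```text
pics
{'t': 0.0, 'q': array([-85.3385,  17.9616,  85.8569,   0.0012,  76.261 , -12.7982]), 'qd': array([-0.0565, -0.0154,  0.003 ,  0.0795, -0.0045,  0.0895]), 'joint_torque': array([ -0.002 , -41.2265, -25.9744,  -0.0003,   0.0042,   0.    ]), 'tcp_pos': array([ 0.1575, -0.5005,  0.2232]), 'tcp_rot': array([[-0.9539, -0.0001,  0.3   ],
       [-0.3   ,  0.0014, -0.9539],
       [-0.0003, -1.    , -0.0013]]), 'contact_force': array([-0.2684,  1.3573, -0.7127]), 'ft_torque': array([ 0.0245, -0.0374,  0.0081]), 'opening': 0.08558708303270118}
scene {'vertical_fov': 55.99536376925262, 'cx': 317.43989237579757, 'cy': 247.5492967911706, 'R': array([[-0.4775, -0.8785, -0.0115],
       [-0.4778,  0.2706, -0.8358],
       [ 0.7374, -0.3936, -0.549 ]]), 't': array([0.3068, 0.2974, 0.8581])}
top {'vertical_fov': 57.28015759119333, 'cx': 318.7871146934491, 'cy': 242.30958685995583, 'R': array([[ 0.0037, -0.9999,  0.0107],
       [-0.9917, -0.005 , -0.1281],
       [ 0.1282, -0.0102, -0.9917]]), 't': array([0.084 , 0.5052, 1.3265])}
{'vertical_fov': 65.70646984690485, 'cx': 320.43382076141137, 'cy': 236.47676369443383, 'tool_from_camera': array([[-0.0006,  0.9568,  0.2909, -0.0732],
       [-0.0007, -0.2909,  0.9568, -0.1504],
       [ 1.    ,  0.0004,  0.0009,  0.0002],
       [ 0.    ,  0.    ,  0.    ,  1.    ]])}
```

View pics/scene0.png

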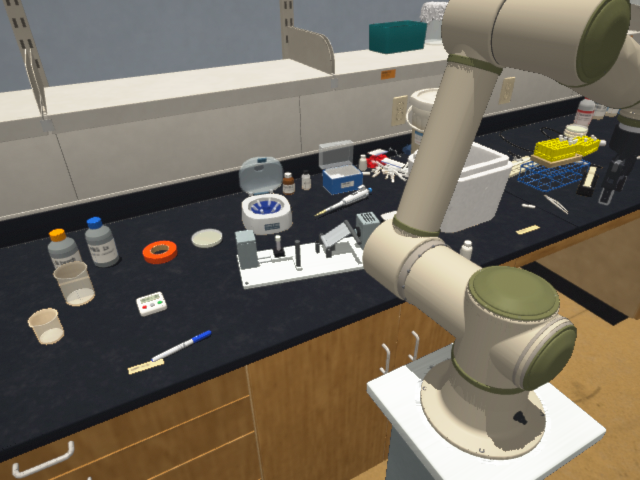

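View pics/top0.png

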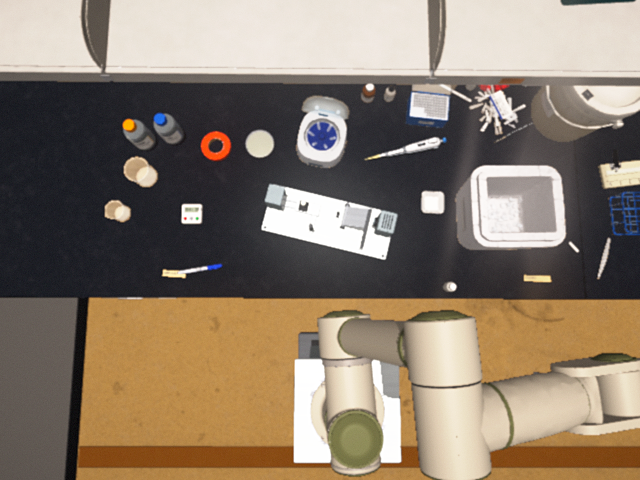

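Run:
```python
import cv2
a=cv2.imread("pics/top0.png")[170:270,250:410]; cv2.imwrite("pics/topz.png",cv2.resize(a,(800,500),interpolation=cv2.INTER_CUBIC))
a=cv2.imread("pics/scene0.png")[200:300,225:385]; cv2.imwrite("pics/scenez.png",cv2.resize(a,(800,500),interpolation=cv2.INTER_CUBIC))
```

```text
(no output)
```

View pics/topz.png

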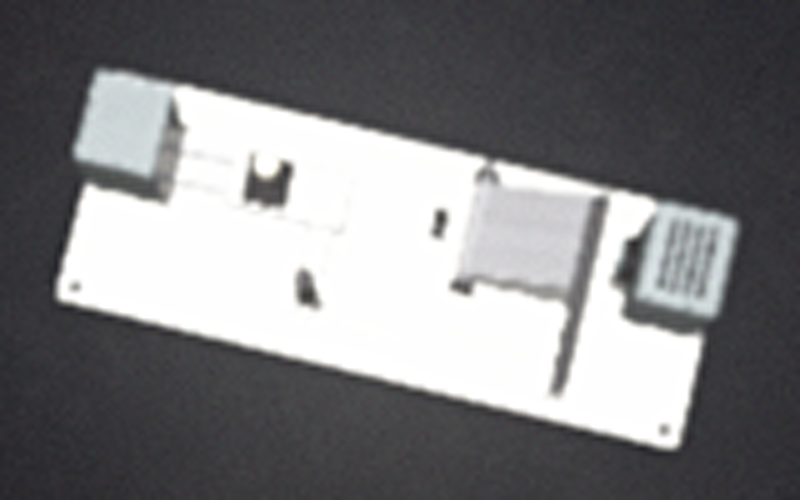

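View pics/scenez.png

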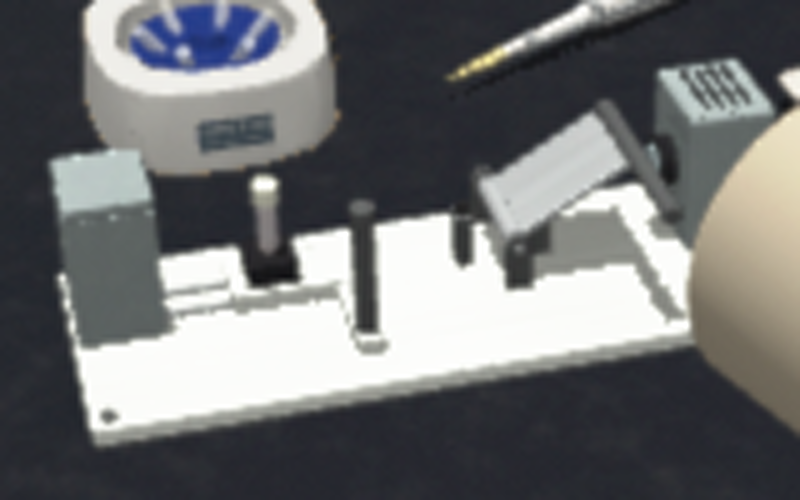

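```bash
cat > h.py <<'E'
from workcell import arm, optics, job
import cv2, numpy as np
np.set_printoptions(precision=4,suppress=True)
def ray(n,u,v,st=None):
    c=optics.camera_model(n); f=240/np.tan(np.radians(c["vertical_fov"]/2))
    a=np.array([(u-c["cx"])/f,(v-c["cy"])/f])
    if n=="wrist":
        r=np.linalg.norm(a); d=np.r_[a/max(r,1e-9)*np.sin(r),np.cos(r)]
        T=np.array(c["tool_from_camera"]); R=np.array(st["tcp_rot"])
        return R@T[:3,3]+st["tcp_pos"], R@T[:3,:3]@d
    R=np.array(c["R"]); return -R.T@c["t"], R.T@(np.r_[a,1]/np.linalg.norm(np.r_[a,1]))
def onz(n,u,v,z,st=None):
    o,d=ray(n,u,v,st); return o+d*(z-o[2])/d[2]
def tri(*rs):
    A=0;b=0
    for o,d in rs:
        P=np.eye(3)-np.outer(d,d); A=A+P; b=b+P@o
    x=np.linalg.solve(A,b)
    return x,[np.linalg.norm((np.eye(3)-np.outer(d,d))@(x-o)) for o,d in rs]
def proj(n,X,st=None):
    c=optics.camera_model(n); f=240/np.tan(np.radians(c["vertical_fov"]/2))
    if n=="wrist":
        T=np.array(c["tool_from_camera"]); p=np.array(st["tcp_rot"]).T@(X-st["tcp_pos"]); p=T[:3,:3].T@(p-T[:3,3])
        r=np.hypot(p[0],p[1]); th=np.arctan2(r,p[2]); return np.array([c["cx"],c["cy"]])+f*th*p[:2]/r
    p=np.array(c["R"])@X+c["t"]; return np.array([c["cx"]+f*p[0]/p[2],c["cy"]+f*p[1]/p[2]])
E
python3 - <<'E'
from h import *
T=lambda u,v:(250+u/5-.4,170+v/5-.4)
S=lambda u,v:(225+u/5-.4,200+v/5-.4)
c1=onz("top",*T(57,298),.012);c2=onz("top",*T(680,447),.012)
print("near hood/lamp corners",c1,c2,np.linalg.norm(c1-c2)); y=(c1-c2)/np.linalg.norm(c1-c2); print("yaw",np.degrees(np.arctan2(-y[0],y[1])))
print("scene corner",onz("scene",*S(95,430),.012))
xa=np.array([y[1],-y[0],0]); o=(c1+c2)/2+.075*xa; print("origin",o)
B=lambda X:((X-o)@xa,(X-o)@y)
print("post top top/scene",onz("top",*T(300,272),.1),onz("scene",*S(362,207),.1))
for n,(u,v) in(("top",T(300,272)),("scene",S(362,207))): print(B(onz(n,u,v,.1)))
print("tri post",tri(ray("top",*T(303,270)),ray("scene",*S(362,207))))
print("bar near end tri",tri(ray("top",*T(557,392)),ray("scene",*S(673,215))))
print("bar far end tri",tri(ray("top",*T(600,200)),ray("scene",*S(605,104))))
X=tri(ray("top",*T(557,392)),ray("scene",*S(673,215)))[0];print(B(X))
X=tri(ray("top",*T(600,200)),ray("scene",*S(605,104)))[0];print(B(X))
E
```

```text
near hood/lamp corners [0.548  0.2679 0.012 ] [ 0.4558 -0.1231  0.012 ] 0.40175687669873134
yaw -13.270667979211243
scene corner [0.5487 0.2653 0.012 ]
origin [0.5749 0.0552 0.012 ]
post top top/scene [0.5503 0.1142 0.1   ] [0.5459 0.1111 0.1   ]
(np.float64(-0.03747210075243853), np.float64(0.05182531905938841))
(np.float64(-0.041111809675381826), np.float64(0.04776238871993436))
tri post (array([0.5511, 0.1108, 0.0972]), [np.float64(0.0019370055383466742), np.float64(0.0019370055383465855)])
bar near end tri (array([ 0.4818, -0.0385,  0.0835]), [np.float64(0.00022118733481516178), np.float64(0.00022118733481520344)])
bar far end tri (array([ 0.5972, -0.0662,  0.085 ]), [np.float64(0.0009140546914687721), np.float64(0.0009140546914687608)])
(np.float64(-0.06906270322865564), np.float64(-0.11260969216634635))
(np.float64(0.04959549974845783), np.float64(-0.11302520298666711))
```

>>> move_arm:
  steps:
    - [[0.7,1.1,0],[0,0,-0.5]]
    - [[1.4,2.2,0],[0,0,-1]]
    - [[2.1,3.3,0],[0,0,-1.5]]
    - [[2.8,4.4,0],[0,0,-2]]
    - [[3.5,5.5,0],[0,0,-2.5]]
    - [[4.2,6.6,0],[0,0,-3]]
    - [[4.9,7.7,0],[0,0,-3.5]]
    - [[5.6,8.8,0],[0,0,-4]]
    - [[6.3,9.9,0],[0,0,-4.5]]
    - [[7,11,0],[0,0,-5]]
    - [[7.7,12.1,0],[0,0,-5.5]]
    - [[8.4,13.2,0],[0,0,-6.1]]
  hand: 60

```text
t: 1.1
tcp_pos: [0.4101, -0.1026, 0.2233]
tcp_rot: [[-0.974, 0.001, -0.228], [0.228, 0.001, -0.974], [-0.0, -1.0, -0.001]]
contact_force: [0.2, -0.5, -0.0]
opening: 0.0597
```

>>> move_arm:
  steps:
    - [[0.6,0.9,0],[0,0,0]]
    - [[1.3,2.0,0],[0,0,0]]
    - [[2.0,3.1,0],[0,0,0]]
    - [[2.7,4.2,0],[0,0,0]]
    - [[3.4,5.3,0],[0,0,0]]
    - [[4.1,6.3,0],[0,0,0]]
    - [[4.5,6.9,0],[0,0,0]]
    - [[4.65,7.1,0],[0,0,0]]
    - [[4.65,7.1,0],[0,0,0]]

```text
t: 1.85
tcp_pos: [0.5497, 0.1114, 0.2225]
tcp_rot: [[-0.974, -0.001, -0.226], [0.226, 0.001, -0.974], [0.001, -1.0, -0.001]]
contact_force: [0.2, -0.3, -0.4]
opening: 0.0598
```

Run:
```python
from h import *
import pickle
s=arm.read_state(); im=optics.grab_frame("wrist"); cv2.imwrite("pics/w1.png",im[:,:,::-1]); pickle.dump(s,open("s1.pkl","wb"))
print(s["t"],s["tcp_pos"],s["q"]); print(proj("wrist",np.array([.549,.111,.1]),s))
im=optics.grab_frame("scene"); cv2.imwrite("pics/s1.png",im[:,:,::-1])
```

```text
1.85 [0.5497 0.1114 0.2225] [ -0.5406  22.545   79.539    0.0586  77.9576 102.4984]
[320.0535 225.2626]
```

View pics/w1.png

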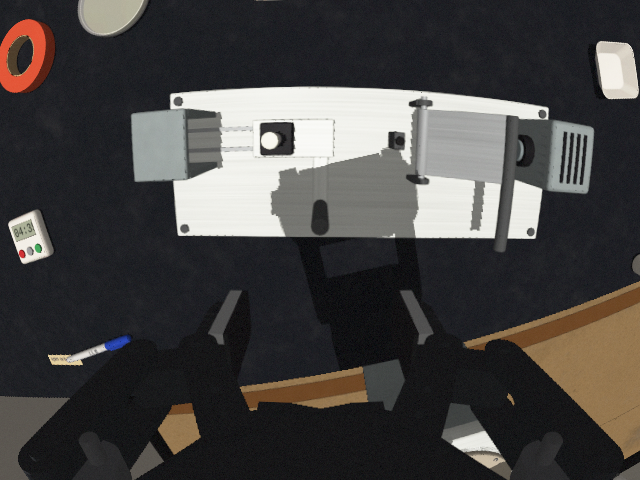

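View pics/s1.png

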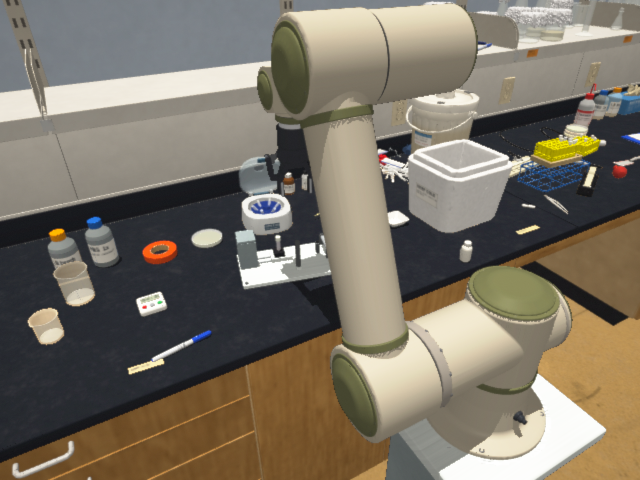

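Run:
```python
import cv2
a=cv2.imread("pics/w1.png")[80:260,160:340]; cv2.imwrite("pics/wz1.png",cv2.resize(a,(600,600),interpolation=cv2.INTER_CUBIC))
a=cv2.imread("pics/w1.png")[80:260,380:600]; cv2.imwrite("pics/wz2.png",cv2.resize(a,(733,600),interpolation=cv2.INTER_CUBIC))
```

```text
(no output)
```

View pics/wz1.png

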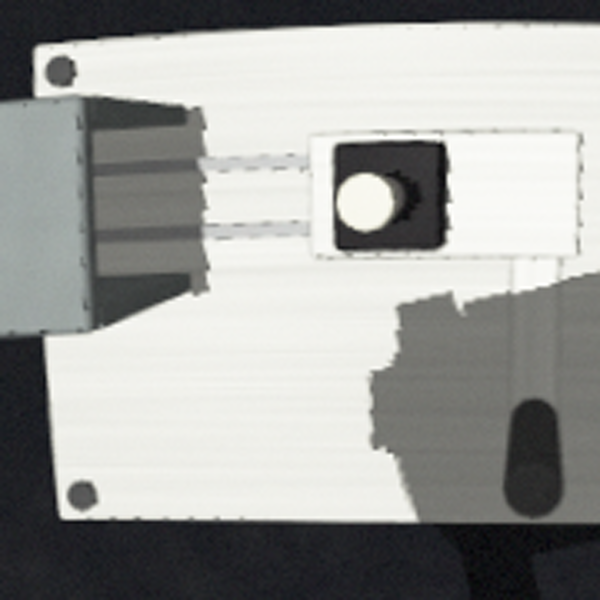

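View pics/wz2.png

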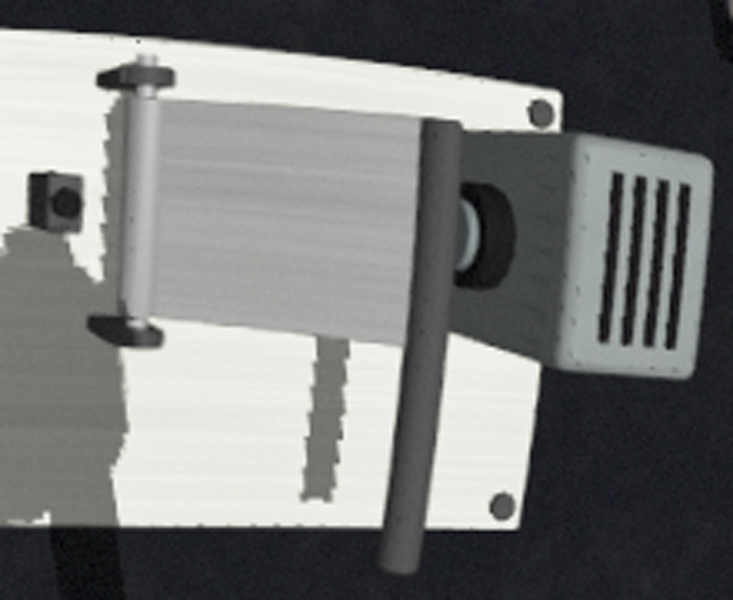

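```bash
cat > m1.py <<'E'
from h import *
import pickle
s=pickle.load(open("s1.pkl","rb"))
A=lambda u,v:(160+u*.3-.35,80+v*.3-.35); B=lambda u,v:(380+u*.3-.35,80+v*.3-.35)
c=[onz("wrist",*p,.012,s) for p in(A(35,47),A(62,520),B(520,527),B(560,92))]
for a in c: print(a)
print([np.linalg.norm(c[i]-c[i-1]) for i in range(4)])
o=sum(c)/4; y=(c[0]+c[1]-c[2]-c[3]); y/=np.linalg.norm(y); xa=np.array([y[1],-y[0],0])
print("o",o,"yaw",np.degrees(np.arctan2(-y[0],y[1])),"y",y)
f=lambda X:np.array([(X-o)@xa,(X-o)@y])
P=onz("wrist",*A(532,489),.1,s); print("post",P,f(P))
tb=onz("wrist",*A(366,202),.08,s); print("tube",f(tb))
for q in ((400,567),(410,452),(422,340),(441,122)):
    X=onz("wrist",*B(*q),.083,s); print("bar",X,f(X))
for q in ((138,320),(142,95)):
    X=onz("wrist",*B(*q),.044,s); print("hinge",X,f(X))
E
python3 m1.py
```

```text
[0.694 0.232 0.012]
[0.5492 0.2663 0.012 ]
[ 0.457  -0.1215  0.012 ]
[ 0.6014 -0.1545  0.012 ]
[np.float64(0.39744594141900724), np.float64(0.14883475954971062), np.float64(0.3986258981653638), np.float64(0.1481327746677137)]
o [0.5754 0.0556 0.012 ] yaw -13.42138309015956 y [0.2321 0.9727 0.    ]
post [0.5483 0.1118 0.1   ] [-0.0394  0.0484]
tube [0.0251 0.0879]
bar [ 0.4869 -0.0398  0.083 ] [-0.064  -0.1133]
bar [ 0.5183 -0.0453  0.083 ] [-0.0322 -0.1114]
bar [ 0.5472 -0.0521  0.083 ] [-0.0025 -0.1113]
bar [ 0.6017 -0.0664  0.083 ] [ 0.0539 -0.1125]
hinge [0.5594 0.0143 0.044 ] [-0.006  -0.0439]
hinge [0.6195 0.0014 0.044 ] [ 0.0555 -0.0424]
```

>>> move_arm:
  steps:
    - [[-0.03,0,-1.0],[0,0,0]]
    - [[-0.05,0,-2.2],[0,0,0]]
    - [[-0.05,0,-3.4],[0,0,0]]
    - [[-0.05,0,-4.4],[0,0,0]]
    - [[-0.05,0,-4.8],[0,0,0]]
    - [[-0.05,0,-4.8],[0,0,0]]

```text
t: 2.45
tcp_pos: [0.5455, 0.1082, 0.0764]
tcp_rot: [[-0.973, -0.006, -0.23], [0.23, 0.001, -0.973], [0.006, -1.0, 0.001]]
contact_force: [0.4, -0.0, 0.0]
opening: 0.0598
```

>>> move_arm:
  steps:
    - [[0,0,0],[0,0,0]]
    - [[0,0,0],[0,0,0]]
    - [[0,0,0],[0,0,0]]
    - [[0,0,0],[0,0,0]]
    - [[0,0,0],[0,0,0]]
    - [[0,0,0],[0,0,0]]
  hand: 0
  grip_force: 25

```text
t: 2.95
tcp_pos: [0.5467, 0.1103, 0.0781]
tcp_rot: [[-0.973, -0.001, -0.23], [0.23, 0.004, -0.973], [0.002, -1.0, -0.004]]
contact_force: [2.8, 12.9, 2.5]
opening: 0.0126
```

>>> move_arm:
  steps:
    - [[0.04,0.16,0],[0,0,0]]
    - [[0.1,0.42,0],[0,0,0]]
    - [[0.18,0.74,0],[0,0,0]]
    - [[0.25,1.05,0],[0,0,0]]
    - [[0.33,1.37,0],[0,0,0]]
    - [[0.39,1.62,0],[0,0,0]]
    - [[0.42,1.78,0],[0,0,0]]
    - [[0.42,1.78,0],[0,0,0]]
    - [[0.42,1.78,0],[0,0,0]]

```text
t: 3.7
tcp_pos: [0.5596, 0.1643, 0.0782]
tcp_rot: [[-0.973, -0.0, -0.229], [0.229, 0.005, -0.973], [0.001, -1.0, -0.005]]
contact_force: [2.5, 0.7, -3.7]
opening: 0.0126
```

>>> move_arm:
  steps:
    - [[0.02,0.1,0],[0,0,0]]
    - [[0.05,0.2,0],[0,0,0]]
    - [[0.07,0.3,0],[0,0,0]]
    - [[0.09,0.4,0],[0,0,0]]
    - [[0.12,0.5,0],[0,0,0]]
    - [[0.12,0.5,0],[0,0,0]]

```text
t: 4.2
tcp_pos: [0.5634, 0.1799, 0.0782]
tcp_rot: [[-0.973, -0.0, -0.229], [0.229, 0.005, -0.973], [0.001, -1.0, -0.005]]
contact_force: [3.0, 0.5, -4.8]
opening: 0.0126
```

>>> move_arm:
  steps:
    - [[0.02,0.1,0],[0,0,0]]
    - [[0.05,0.2,0],[0,0,0]]
    - [[0.07,0.3,0],[0,0,0]]
    - [[0.07,0.3,0],[0,0,0]]

```text
t: 4.53
tcp_pos: [0.5657, 0.1895, 0.0782]
tcp_rot: [[-0.973, 0.001, -0.229], [0.229, 0.006, -0.973], [0.001, -1.0, -0.006]]
contact_force: [4.3, 1.4, -5.6]
opening: 0.0127
```

>>> move_arm:
  steps:
    - [[0.015,0.07,0],[0,0,0]]
    - [[0.03,0.14,0],[0,0,0]]
    - [[0.045,0.2,0],[0,0,0]]
    - [[0.045,0.2,0],[0,0,0]]

```text
t: 4.87
tcp_pos: [0.5672, 0.1959, 0.0782]
tcp_rot: [[-0.973, 0.001, -0.229], [0.229, 0.006, -0.973], [0.0, -1.0, -0.006]]
contact_force: [3.9, 0.8, -4.7]
opening: 0.0127
```

>>> move_arm:
  steps:
    - [[0.015,0.05,0],[0,0,0]]
    - [[0.03,0.1,0],[0,0,0]]
    - [[0.04,0.15,0],[0,0,0]]
    - [[0.04,0.15,0],[0,0,0]]

```text
t: 5.2
tcp_pos: [0.5679, 0.1984, 0.0781]
tcp_rot: [[-0.974, -0.002, -0.229], [0.229, 0.002, -0.974], [0.002, -1.0, -0.001]]
contact_force: [-2.2, -12.3, 0.1]
opening: 0.0123
```

>>> move_arm:
  steps:
    - [[0.02,0.1,0],[0,0,0]]
    - [[0.03,0.13,0],[0,0,0]]
    - [[0.03,0.13,0],[0,0,0]]
    - [[0.03,0.13,0],[0,0,0]]

```text
t: 5.53
tcp_pos: [0.5679, 0.1986, 0.0781]
tcp_rot: [[-0.973, -0.006, -0.229], [0.229, -0.005, -0.973], [0.005, -1.0, 0.006]]
contact_force: [-5.5, -21.4, 1.7]
opening: 0.0126
```

>>> move_arm:
  steps:
    - [[0,0,0],[0,0,0]]
    - [[0,0,0],[0,0,0]]

```text
t: 5.7
tcp_pos: [0.5678, 0.1982, 0.0782]
tcp_rot: [[-0.973, -0.006, -0.229], [0.229, -0.005, -0.973], [0.005, -1.0, 0.007]]
contact_force: [0.1, -5.6, -2.9]
opening: 0.0127
```

>>> move_arm:
  steps:
    - [[0,0,0],[0,0,0]]
    - [[0,0,0],[0,0,0]]
    - [[0,0,0],[0,0,0]]
    - [[0,0,0],[0,0,0]]
    - [[0,0,0],[0,0,0]]
  hand: 50

```text
t: 6.12
tcp_pos: [0.5678, 0.1985, 0.0784]
tcp_rot: [[-0.973, -0.006, -0.229], [0.229, -0.005, -0.973], [0.005, -1.0, 0.006]]
contact_force: [0.9, -0.0, 0.2]
opening: 0.0498
```

>>> move_arm:
  steps:
    - [[0,0,0.8],[0,0,0]]
    - [[0,0,2],[0,0,0]]
    - [[0,0,3.2],[0,0,0]]
    - [[0,0,4.0],[0,0,0]]
    - [[0,0,4.0],[0,0,0]]

```text
t: 6.53
tcp_pos: [0.5697, 0.1991, 0.2043]
tcp_rot: [[-0.973, 0.004, -0.229], [0.229, -0.003, -0.973], [-0.004, -1.0, 0.003]]
contact_force: [-0.1, 0.0, 0.7]
opening: 0.0494
```

Run:
```python
from h import *
import pickle
s=arm.read_state(); im=optics.grab_frame("wrist"); cv2.imwrite("pics/w2.png",im[:,:,::-1]); pickle.dump(s,open("s2.pkl","wb"))
print(s["t"],s["tcp_pos"],s["q"])
```

```text
6.5333 [0.5697 0.1991 0.2043] [  8.2487  28.6442  73.1474  -0.2282  78.0348 111.5172]
```

View pics/w2.png

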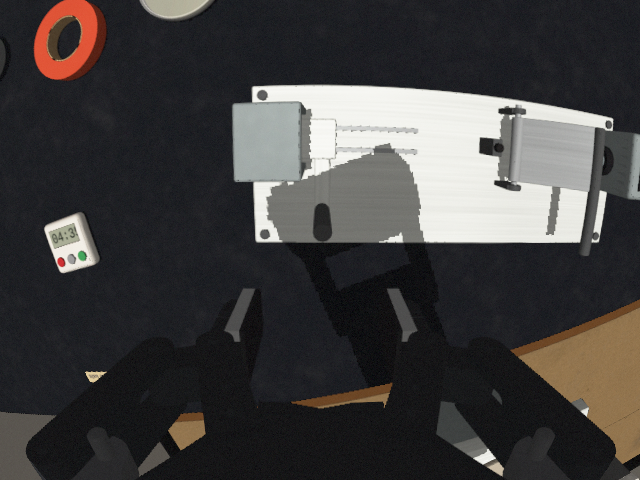

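>>> move_arm:
  steps:
    - [[-0.2,-0.8,0],[0,0,0]]
    - [[-0.45,-1.9,-0.1],[0,0,0]]
    - [[-0.7,-3,-0.3],[0,0,0]]
    - [[-1.0,-4.1,-0.5],[0,0,0]]
    - [[-1.25,-5.2,-0.8],[0,0,0]]
    - [[-1.55,-6.3,-1.1],[0,0,0]]
    - [[-1.8,-7.4,-1.3],[0,0,0]]
    - [[-1.95,-7.95,-1.4],[0,0,0]]
    - [[-1.98,-8.13,-1.4],[0,0,0]]
    - [[-1.98,-8.13,-1.4],[0,0,0]]

```text
t: 7.42
tcp_pos: [0.5089, -0.0456, 0.1583]
tcp_rot: [[-0.973, -0.002, -0.231], [0.231, -0.003, -0.973], [0.001, -1.0, 0.004]]
contact_force: [0.4, 0.7, 0.2]
opening: 0.0501
```

Run:
```python
from h import *
import pickle
s=arm.read_state(); im=optics.grab_frame("wrist"); cv2.imwrite("pics/w3.png",im[:,:,::-1]); pickle.dump(s,open("s3.pkl","wb"))
print(s["t"],s["tcp_pos"],s["q"],s["tcp_rot"])
print(proj("wrist",np.array([.5103,-.0448,.080]),s))
```

```text
7.4167 [ 0.5089 -0.0456  0.1583] [-18.1634  19.7748  93.5593  -0.245   66.7333  85.2681] [[-0.973  -0.0023 -0.2306]
 [ 0.2306 -0.0034 -0.973 ]
 [ 0.0015 -1.      0.0038]]
[316.8467 240.5058]
```

View pics/w3.png

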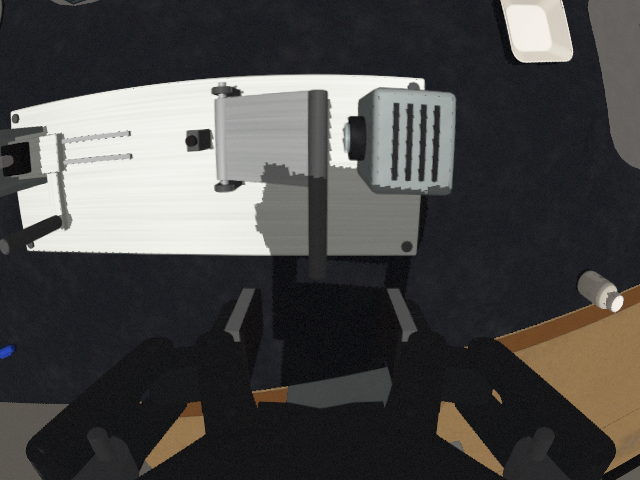

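>>> move_arm:
  steps:
    - [[0.04,0.03,-0.7],[0,0,0]]
    - [[0.04,0.03,-1.6],[0,0,0]]
    - [[0.04,0.03,-2.4],[0,0,0]]
    - [[0.04,0.03,-2.67],[0,0,0]]
    - [[0.04,0.03,-2.67],[0,0,0]]
    - [[0.04,0.03,-2.67],[0,0,0]]

```text
t: 7.97
tcp_pos: [0.511, -0.0431, 0.0792]
tcp_rot: [[-0.974, -0.001, -0.228], [0.228, -0.004, -0.974], [0.0, -1.0, 0.004]]
contact_force: [0.4, 0.1, -0.3]
opening: 0.0496
```

>>> move_arm:
  steps:
    - [[0,0,0],[0,0,0]]
    - [[0,0,0],[0,0,0]]
    - [[0,0,0],[0,0,0]]
    - [[0,0,0],[0,0,0]]
    - [[0,0,0],[0,0,0]]
    - [[0,0,0],[0,0,0]]
    - [[0,0,0],[0,0,0]]
  hand: 0
  grip_force: 40

```text
t: 8.55
tcp_pos: [0.511, -0.0432, 0.0793]
tcp_rot: [[-0.974, -0.001, -0.228], [0.228, -0.004, -0.974], [0.0, -1.0, 0.004]]
contact_force: [-0.6, 0.2, 0.0]
opening: -0.0001
```

Run:
```python
from h import *
import pickle
s=arm.read_state(); im=optics.grab_frame("wrist"); cv2.imwrite("pics/w4.png",im[:,:,::-1]); pickle.dump(s,open("s4.pkl","wb"))
im=optics.grab_frame("scene"); cv2.imwrite("pics/s4.png",cv2.resize(im[180:320,200:400,::-1],(800,560),interpolation=cv2.INTER_CUBIC))
```

```text
(no output)
```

View pics/w4.png

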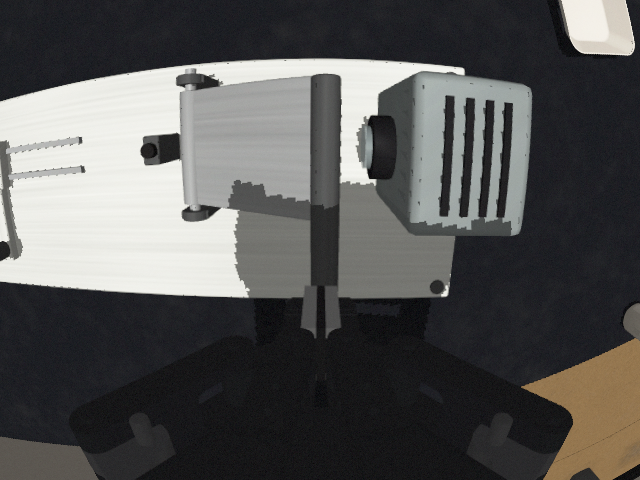

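View pics/s4.png

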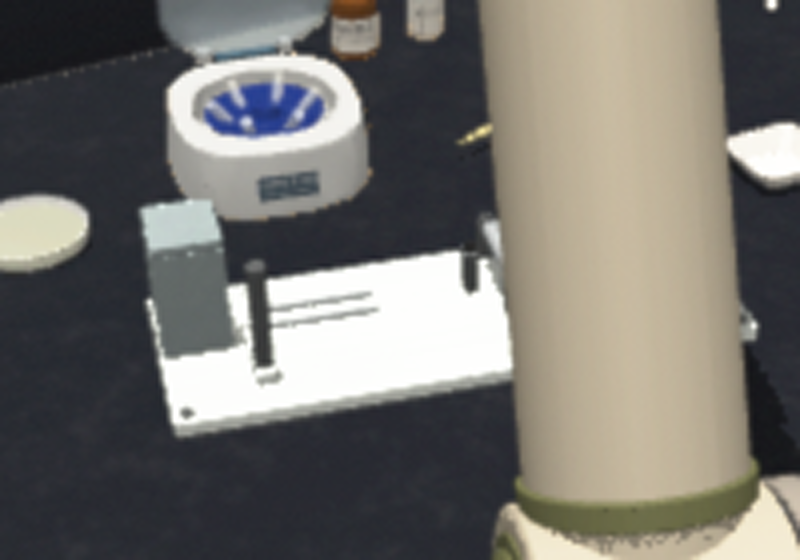

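```bash
python3 - <<'E'
from h import *
import pickle
s=pickle.load(open("s4.pkl","rb"))
o=np.array([.5754,.0556,0]);xa=np.array([.9727,-.2321,0]);y=np.array([.2321,.9727,0])
for x in(-.065,-.05,-.04,-.03,-.005,.055): print(x,proj("wrist",o+xa*x+y*-.1126+[0,0,.08],s), proj("wrist",o+xa*x+y*-.1126+[0,0,.06],s))
R=s["tcp_rot"]
for d in (-.002,.017):
  for xx in(-.011,0,.011): print("tool",d,xx,proj("wrist",s["tcp_pos"]+R@np.array([xx,d,0]),s))
p=s["tcp_pos"]-o; print(p@xa,p@y,p[2])
s3=pickle.load(open("s3.pkl","rb"))
# bar end in w3 (317,279), in w1
A,B=(380+400*.3-.35,80+572*.3-.35),(317,278)
s1=pickle.load(open("s1.pkl","rb"))
X,r=tri(ray("wrist",*A,s1),ray("wrist",*B,s3)); print(X,r,(X-o)@xa,(X-o)@y)
E
python3 - <<'E'
import cv2
a=cv2.imread("pics/w4.png")[180:400,220:420]; cv2.imwrite("pics/w4z.png",cv2.resize(cv2.convertScaleAbs(a,alpha=3,beta=20),(545,600),interpolation=cv2.INTER_CUBIC))
E
```

```text
-0.065 [321.8058 343.6683] [321.5021 322.8122]
-0.05 [322.0012 316.5162] [321.6652 297.3314]
-0.04 [322.1364 297.0722] [321.7775 279.3131]
-0.03 [322.2747 276.5726] [321.892  260.5029]
-0.005 [322.6277 221.0874] [322.1838 210.3851]
0.055 [323.4083  74.5543] [322.8478  80.6602]
tool -0.002 -0.011 [318.6138 274.9996]
tool -0.002 0 [318.6437 297.7716]
tool -0.002 0.011 [318.6762 319.2428]
tool 0.017 -0.011 [318.7561 259.6639]
tool 0.017 0 [318.7772 280.6289]
tool 0.017 0.011 [318.8007 300.606 ]
-0.03970576482807422 -0.11104665722643303 0.07931001834504901
[ 0.4862 -0.0392  0.084 ] [np.float64(0.00019383615912019417), np.float64(0.00019383615912028492)] -0.06478634369672037 -0.11288614444290535
```

View pics/w4z.png

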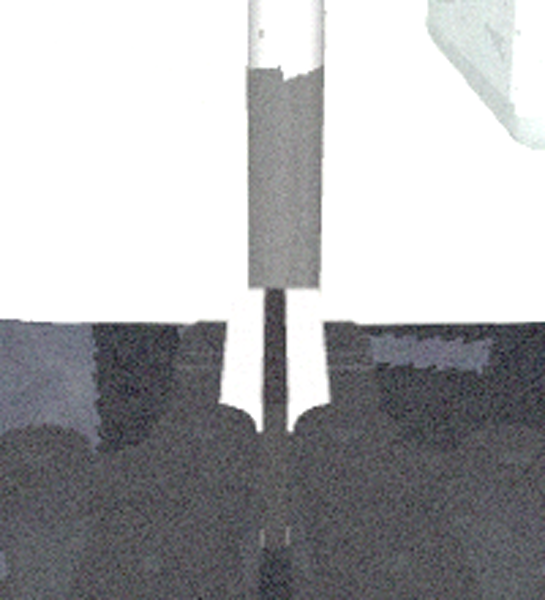

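>>> move_arm:
  steps:
    - [[0,0,0.3],[0,0,0]]
    - [[0,0,0.3],[0,0,0]]
    - [[0,0,0.3],[0,0,0]]
    - [[0,0,0.3],[0,0,0]]
    - [[0,0,0.3],[0,0,0]]
  hand: 50

```text
t: 9.07
tcp_pos: [0.5109, -0.0432, 0.0882]
tcp_rot: [[-0.974, -0.001, -0.228], [0.228, -0.004, -0.974], [0.0, -1.0, 0.004]]
contact_force: [0.8, -0.4, -1.0]
opening: 0.05
```

Run:
```python
from h import *
import pickle
s=arm.read_state(); im=optics.grab_frame("wrist"); cv2.imwrite("pics/w5.png",im[:,:,::-1])
print(s["tcp_pos"],s["opening"],s["contact_force"])
R=s["tcp_rot"]
for d in(-.03,-.015,0,.015): print(d,proj("wrist",s["tcp_pos"]+R@np.array([-.011,d,-.025]),s),proj("wrist",s["tcp_pos"]+R@np.array([-.011,d,.025]),s))
```

```text
[ 0.5109 -0.0432  0.0882] 0.05001819014567446 [ 0.7786 -0.3725 -0.9832]
-0.03 [250.2705 303.9804] [386.5232 304.0849]
-0.015 [256.6047 287.0612] [380.4746 287.1378]
0 [261.955  272.9148] [375.3687 272.9728]
0.015 [266.5194 260.9484] [371.015  260.9936]
```

View pics/w5.png

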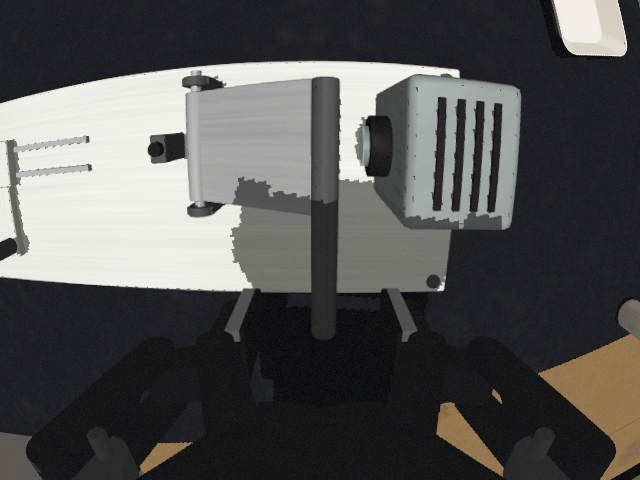

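>>> move_arm:
  steps:
    - [[-0.01,-0.05,-0.3],[0,0,0]]
    - [[-0.01,-0.05,-0.6],[0,0,0]]
    - [[-0.01,-0.05,-0.9],[0,0,0]]
    - [[-0.01,-0.05,-1.1],[0,0,0]]
    - [[-0.01,-0.05,-1.1],[0,0,0]]
    - [[-0.01,-0.05,-1.1],[0,0,0]]

```text
t: 9.62
tcp_pos: [0.5104, -0.0446, 0.0546]
tcp_rot: [[-0.974, -0.002, -0.229], [0.229, -0.003, -0.974], [0.001, -1.0, 0.004]]
contact_force: [-1.1, 0.6, -0.3]
opening: 0.0499
```

Run:
```python
from h import *
s=arm.read_state(); im=optics.grab_frame("wrist"); cv2.imwrite("pics/w6.png",im[:,:,::-1])
print(s["tcp_pos"],s["opening"],s["contact_force"])
```

```text
[ 0.5104 -0.0446  0.0546] 0.04987641502374191 [-1.0973  0.5832 -0.2697]
```

View pics/w6.png

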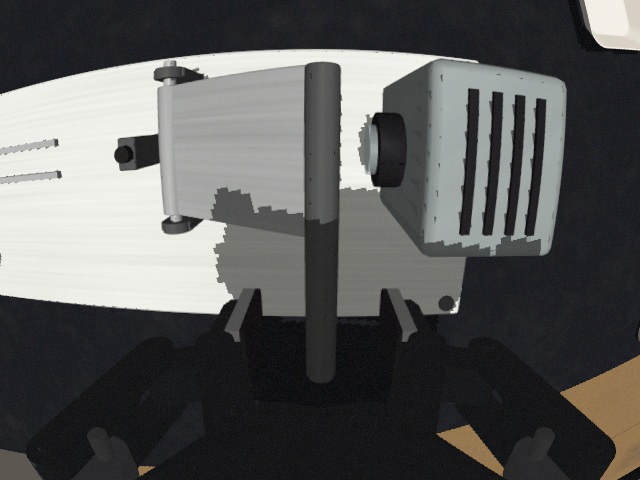

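>>> move_arm:
  steps:
    - [[0,0,0],[0,0,0]]
    - [[0,0,0],[0,0,0]]
    - [[0,0,0],[0,0,0]]
    - [[0,0,0],[0,0,0]]
    - [[0,0,0],[0,0,0]]
    - [[0,0,0],[0,0,0]]
  hand: 0
  grip_force: 40

```text
t: 10.17
tcp_pos: [0.5108, -0.0447, 0.0554]
tcp_rot: [[-0.974, -0.001, -0.228], [0.228, -0.004, -0.974], [-0.0, -1.0, 0.004]]
contact_force: [-1.1, 0.2, 5.3]
opening: 0.0105
```

Run:
```python
from h import *
import pickle
s=arm.read_state(); im=optics.grab_frame("wrist"); cv2.imwrite("pics/w7.png",im[:,:,::-1]); pickle.dump(s,open("s7.pkl","wb"))
print(s["tcp_pos"],s["opening"],s["contact_force"])
```

```text
[ 0.5108 -0.0447  0.0554] 0.010487457808989381 [-1.1458  0.2349  5.2723]
```

View pics/w7.png

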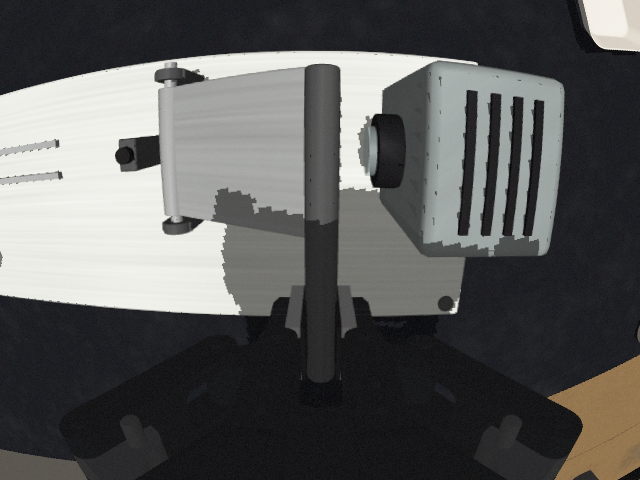

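Run:
```python
import numpy as np
for th in np.r_[np.arange(1.0,.29,-.07),.25,.2,.15,.1,.05,0]:
    dy=80*(np.sin(1.05)-np.sin(th)); dz=80*(np.cos(th)-np.cos(1.05))
    print("%.2f"%th, np.round(np.array([.2321*dy,.9727*dy,dz])/30,2), np.round([.5108+.2321*dy/1e3,-.0447+.9727*dy/1e3,.0554+dz/1e3],4))
```

```text
1.00 [0.02 0.07 0.11] [ 0.5113 -0.0427  0.0588]
0.93 [0.04 0.17 0.27] [ 0.512  -0.0396  0.0634]
0.86 [0.07 0.28 0.41] [ 0.5128 -0.0362  0.0678]
0.79 [0.1  0.41 0.55] [ 0.5137 -0.0325  0.0719]
0.72 [0.13 0.54 0.68] [ 0.5147 -0.0285  0.0757]
0.65 [0.16 0.68 0.8 ] [ 0.5157 -0.0243  0.0793]
0.58 [0.2  0.83 0.9 ] [ 0.5167 -0.0198  0.0825]
0.51 [0.23 0.98 1.  ] [ 0.5178 -0.0152  0.0854]
0.44 [0.27 1.15 1.09] [ 0.519  -0.0103  0.088 ]
0.37 [0.31 1.31 1.16] [ 0.5202 -0.0053  0.0902]
0.30 [0.35 1.48 1.22] [ 5.214e-01 -2.000e-04  9.200e-02]
0.25 [0.38 1.61 1.26] [0.5223 0.0035 0.0931]
0.20 [0.41 1.73 1.29] [0.5232 0.0073 0.094 ]
0.15 [0.44 1.86 1.31] [0.5241 0.0112 0.0947]
0.10 [0.48 1.99 1.33] [0.5251 0.015  0.0952]
0.05 [0.51 2.12 1.34] [0.526  0.0189 0.0955]
0.00 [0.54 2.25 1.34] [0.5269 0.0228 0.0956]
```

>>> move_arm:
  steps:
    - [[0.02,0.07,0.11],[0,0,0]]
    - [[0.04,0.17,0.27],[0,0,0]]
    - [[0.07,0.28,0.41],[0,0,0]]
    - [[0.1,0.41,0.55],[0,0,0]]
    - [[0.13,0.54,0.68],[0,0,0]]
    - [[0.16,0.68,0.8],[0,0,0]]
    - [[0.2,0.83,0.9],[0,0,0]]
    - [[0.23,0.98,1.0],[0,0,0]]
    - [[0.27,1.15,1.09],[0,0,0]]
    - [[0.31,1.31,1.16],[0,0,0]]
    - [[0.35,1.48,1.22],[0,0,0]]
    - [[0.35,1.48,1.22],[0,0,0]]

```text
t: 11.22
tcp_pos: [0.5217, -0.0002, 0.0937]
tcp_rot: [[-0.974, 0.0, -0.227], [0.227, -0.005, -0.974], [-0.002, -1.0, 0.005]]
contact_force: [-5.4, -5.9, 11.0]
opening: 0.0101
```

Run:
```python
from h import *
import pickle
s=arm.read_state(); im=optics.grab_frame("wrist"); cv2.imwrite("pics/w8.png",im[:,:,::-1]); pickle.dump(s,open("s8.pkl","wb"))
print(s["tcp_pos"],s["opening"],s["contact_force"],s["ft_torque"])
```

```text
[ 0.5217 -0.0002  0.0937] 0.010087252786023602 [-5.426  -5.8741 11.0284] [-1.1647  0.8277 -0.0426]
```

View pics/w8.png

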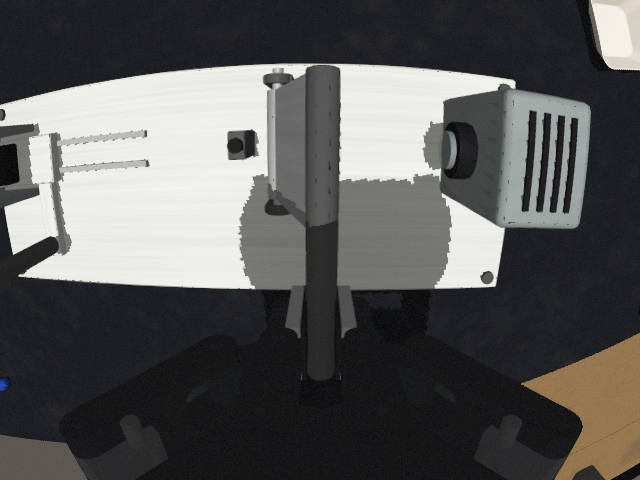

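>>> move_arm:
  steps:
    - [[0,0,0],[0,0,0]]
    - [[0,0,0],[0,0,0]]
    - [[0,0,0],[0,0,0]]
    - [[0,0,0],[0,0,0]]
    - [[0,0,0],[0,0,0]]
    - [[0,0,0],[0,0,0]]

```text
t: 11.77
tcp_pos: [0.5216, -0.0005, 0.0937]
tcp_rot: [[-0.974, 0.0, -0.228], [0.228, -0.005, -0.974], [-0.001, -1.0, 0.005]]
contact_force: [-0.9, -4.2, 2.0]
opening: 0.0102
```

```bash
python3 - <<'E'
from h import *
import pickle
s=arm.read_state(); print(s["tcp_pos"],s["opening"],s["contact_force"],s["ft_torque"])
for n,f in(("s7","w7"),("s8","w8")):
    a=cv2.imread(f"pics/{f}.png")[220:400,240:400]; cv2.imwrite(f"pics/{f}z.png",cv2.resize(cv2.convertScaleAbs(a,alpha=3,beta=20),(533,600),interpolation=cv2.INTER_CUBIC))
E
cd pics; python3 -c "
import cv2,numpy as np
a=np.hstack([cv2.imread('w7z.png'),cv2.imread('w8z.png')]);cv2.imwrite('w78.png',cv2.resize(a,(800,450)))"
```

```text
[ 0.5216 -0.0005  0.0937] 0.010210677488699523 [-0.9262 -4.1678  2.0061] [-0.7538  0.2645 -0.0539]
```

View pics/w78.png

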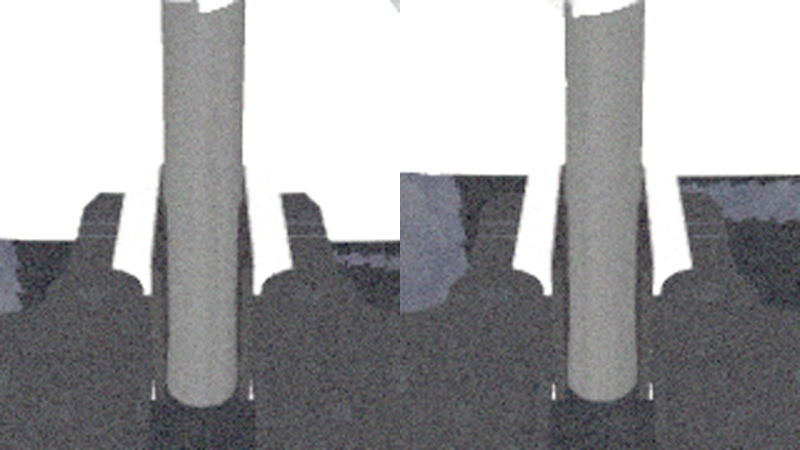

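>>> move_arm:
  steps:
    - [[0.02,0.08,0.02],[0,0,0]]
    - [[0.04,0.16,0.045],[0,0,0]]
    - [[0.06,0.24,0.06],[0,0,0]]
    - [[0.075,0.32,0.08],[0,0,0]]
    - [[0.095,0.4,0.09],[0,0,0]]
    - [[0.115,0.48,0.1],[0,0,0]]
    - [[0.135,0.56,0.11],[0,0,0]]
    - [[0.155,0.65,0.118],[0,0,0]]
    - [[0.155,0.65,0.118],[0,0,0]]
    - [[0.155,0.65,0.118],[0,0,0]]

```text
t: 12.6
tcp_pos: [0.5264, 0.0191, 0.0979]
tcp_rot: [[-0.974, 0.001, -0.227], [0.227, -0.006, -0.974], [-0.002, -1.0, 0.005]]
contact_force: [-3.4, -3.3, 7.2]
opening: 0.0105
```

Run:
```python
from h import *
import pickle
s=arm.read_state(); im=optics.grab_frame("wrist"); cv2.imwrite("pics/w9.png",im[:,:,::-1]); pickle.dump(s,open("s9.pkl","wb"))
y=np.array([.2321,.9727,0]);s7=pickle.load(open("s7.pkl","rb"))
d=(s["tcp_pos"]-s7["tcp_pos"]); print(s["tcp_pos"],s["opening"],s["contact_force"]); q=d@y; print(q,"theta",np.arcsin((.0694-q)/.08))
im=optics.grab_frame("top"); cv2.imwrite("pics/t9.png",im[:,:,::-1])
```

```text
[0.5264 0.0191 0.0979] 0.010530804767057157 [-3.4356 -3.298   7.2041]
0.06573987055187874 theta 0.04576759444994931
```

View pics/w9.png

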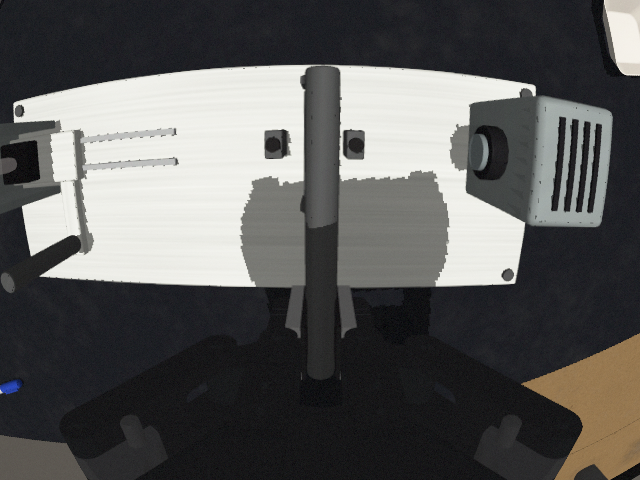

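>>> move_arm:
  steps:
    - [[0.01,0.04,0],[0,0,0]]
    - [[0.02,0.08,0],[0,0,0]]
    - [[0.028,0.12,0],[0,0,0]]
    - [[0.028,0.12,0],[0,0,0]]
    - [[0.028,0.12,0],[0,0,0]]
    - [[0.028,0.12,0],[0,0,0]]

```text
t: 13.2
tcp_pos: [0.5274, 0.0229, 0.0982]
tcp_rot: [[-0.974, 0.001, -0.227], [0.227, -0.006, -0.974], [-0.002, -1.0, 0.005]]
contact_force: [-3.2, -2.5, 7.0]
opening: 0.0108
```

```bash
cat > chk.py <<'E'
from h import *
import pickle,sys
k=sys.argv[1]
s=arm.read_state(); im=optics.grab_frame("wrist"); cv2.imwrite(f"pics/w{k}.png",im[:,:,::-1]); pickle.dump(s,open(f"s{k}.pkl","wb"))
y=np.array([.2321,.9727,0]);s7=pickle.load(open("s7.pkl","rb"))
d=(s["tcp_pos"]-s7["tcp_pos"]); print(s["t"],s["tcp_pos"],s["opening"],s["contact_force"]); q=d@y; print(q,"theta",np.arcsin((.0694-q)/.08))
o=np.array([.5754,.0556,0]);xa=np.array([.9727,-.2321,0])
print("hinge expected px",[proj("wrist",o+xa*x+y*-.0432+[0,0,.04],s) for x in(-.006,.055)])
a=im[60:300,240:400,::-1]; cv2.imwrite(f"pics/w{k}z.png",cv2.resize(cv2.convertScaleAbs(a,alpha=1.6,beta=20),(400,600),interpolation=cv2.INTER_CUBIC))
E
python3 chk.py 10
python3 - <<'E'
from h import *
im=optics.grab_frame("scene"); cv2.imwrite("pics/s10.png",cv2.resize(im[180:320,200:400,::-1],(800,560),interpolation=cv2.INTER_CUBIC))
E
```

```text
13.2 [0.5274 0.0229 0.0982] 0.01075393876243361 [-3.2433 -2.5455  6.9812]
0.06959283999491497 theta -0.0024105022708155377
hinge expected px [array([319.0659, 198.1283]), array([319.6398,  90.5341])]
```

View pics/w10z.png

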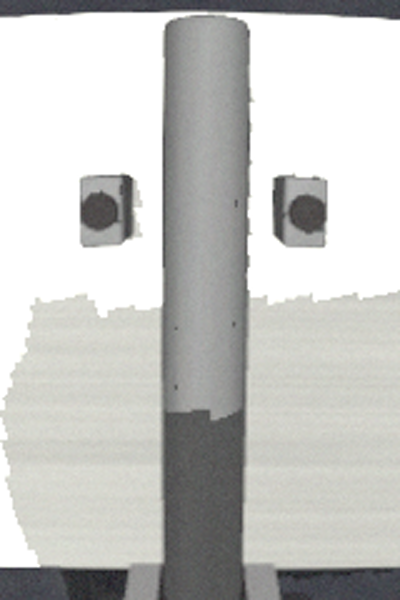

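View pics/s10.png

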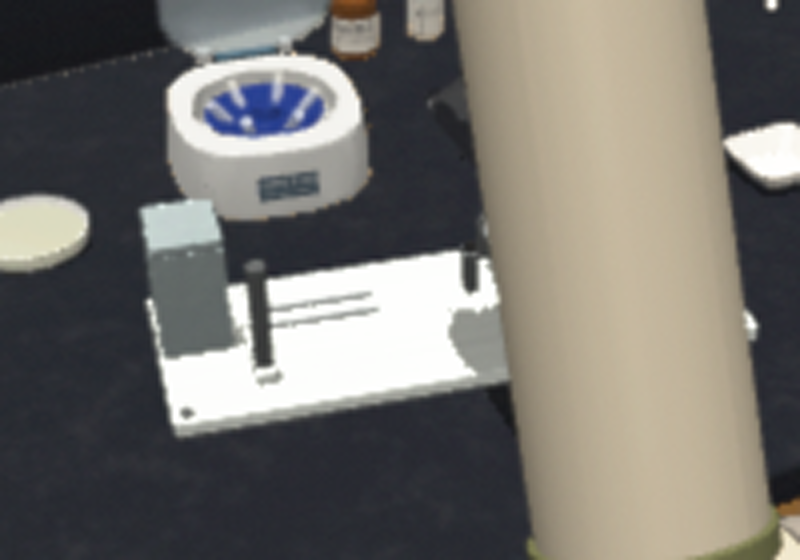

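>>> move_arm:
  steps:
    - [[0,0,0],[0,0,0]]
    - [[0,0,0],[0,0,0]]
    - [[0,0,0],[0,0,0]]
    - [[0,0,0],[0,0,0]]
    - [[0,0,0],[0,0,0]]
    - [[0,0,0],[0,0,0]]
    - [[0,0,0],[0,0,0]]
    - [[0,0,0],[0,0,0]]
    - [[0,0,0],[0,0,0]]
    - [[0,0,0],[0,0,0]]
    - [[0,0,0],[0,0,0]]
    - [[0,0,0],[0,0,0]]

```text
t: 14.3
tcp_pos: [0.5273, 0.0228, 0.0983]
tcp_rot: [[-0.974, 0.001, -0.227], [0.227, -0.006, -0.974], [-0.002, -1.0, 0.005]]
contact_force: [-2.7, -3.3, 4.4]
opening: 0.0108
```

```bash
python3 chk.py 11
```

```text
14.3 [0.5273 0.0228 0.0983] 0.010844297146771598 [-2.7132 -3.3205  4.3878]
0.06958270197943434 theta -0.0022837767281533817
hinge expected px [array([319.0477, 198.0696]), array([319.6174,  90.4742])]
```

View pics/w11.png

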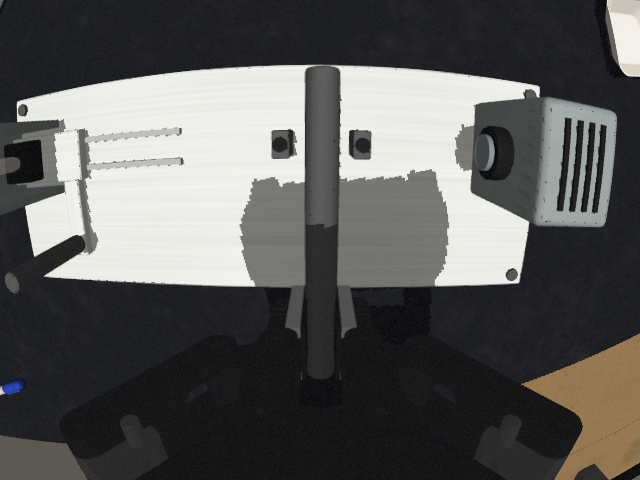

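```bash
python3 -c "
from workcell import job
print(job.job_done())"
```

```text
the job is handed in; nothing more can be done
None
```

I slid the carriage home while the flap still lay toward the lamp. I then swung the flap up and handed in at about 14 s, still gripping the bar at 40 N.

- **Carriage:** I gripped the post and slid it about 90 mm until it stopped. A second push raised the force to 21 N with no further travel. The last wrist picture shows the carriage still under the hood.
- **Flap:** The arm's travel from the lamp-side stop puts it at about -0.002 rad. In the wrist picture the bar sits centred between the two small stop posts, to within about 0.5 mm. It held steady over the final second of waiting, and the last force on the tool was about 6 N.
- **What disagreed:**
  - My first try at the bar closed on nothing (opening 0). In the pictures the fingertips stood roughly 25 mm farther back than the description says. I went about 25 mm lower and the grip held.
  - The finger opening reads about 1.3 mm below the true diameter on both the post and the bar.
  - The bar slid about 2 mm toward the fingertips during the swing, then stayed put.
- **Not checked:** I did not compare the bystanders' positions before and after, though I planned the moves to stay clear of them. The arm hid the flap in the scene camera, so I have no side view of the plate upright.

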